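Set the stock tags to match the collar trays

TASK

Each tray on the stock board has a hinged tag in front of it: gently push tags over with a fingertip, without squeezing them, until every tray with all three pockets filled shows its disc face (leaf leaning towards the tray) and every tray with any pocket empty shows its bar face (leaf leaning away from the tray). Leave the collars and everything else on the table where they are.

Things in the scene. Friction and masses are not known exactly. Their poses are not given: they have to be found in the camera images.
- tray_1: fixed open dark grey tray, 124 (x) x 46 (y) x 22 mm high, on an 8 mm plywood board that also carries the tags; three pockets along its x axis (centres at x = -40, 0, +40 mm), one collar each; floor 4 mm thick; origin at the centre of its underside. Four trays side by side 90 mm apart, x axes parallel, away from the robot; order varies. Its tag is 110 mm in front, on its -x side
- tray_2: fixed open dark grey tray, 124 (x) x 46 (y) x 22 mm high, on an 8 mm plywood board that also carries the tags; three pockets along its x axis (centres at x = -40, 0, +40 mm), one collar each; floor 4 mm thick; origin at the centre of its underside. Four trays side by side 90 mm apart, x axes parallel, away from the robot; order varies. Its tag is 110 mm in front, on its -x side
- tray_3: fixed open dark grey tray, 124 (x) x 46 (y) x 22 mm high, on an 8 mm plywood board that also carries the tags; three pockets along its x axis (centres at x = -40, 0, +40 mm), one collar each; floor 4 mm thick; origin at the centre of its underside. Four trays side by side 90 mm apart, x axes parallel, away from the robot; order varies. Its tag is 110 mm in front, on its -x side
- tray_4: fixed open dark grey tray, 124 (x) x 46 (y) x 22 mm high, on an 8 mm plywood board that also carries the tags; three pockets along its x axis (centres at x = -40, 0, +40 mm), one collar each; floor 4 mm thick; origin at the centre of its underside. Four trays side by side 90 mm apart, x axes parallel, away from the robot; order varies. Its tag is 110 mm in front, on its -x side
- stand_a: fixed brick-red tag stand, foot 34 x 46 mm, pillar 14 (x) x 40 (y) mm, carrying a hinged white leaf; origin at the centre of its underside, 8 mm above the table; x axis towards its tray, 110 mm away. Level hinge axis along y, 55 mm above the origin; its pin of radius 4 mm is the highest fixed part. Stands are 90 mm apart, their order varies
- leaf_a (a joint): leaf of stand_a: 4 mm thick, 40 mm wide, free edge 50 mm from the hinge, 30 g. 0 upright; +0.6 (stop) leans to the tray, showing the black DISC (full); -0.6 (stop) leans away from the tray, showing the black BAR (refill). Swings freely, falls to a stop once past upright. At a stop the free edge is 28 mm beside the hinge axis, 41 mm above it (104 mm above the table); under 1 N moves it
- stand_b: fixed brick-red tag stand, foot 34 x 46 mm, pillar 14 (x) x 40 (y) mm, carrying a hinged white leaf; origin at the centre of its underside, 8 mm above the table; x axis towards its tray, 110 mm away. Level hinge axis along y, 55 mm above the origin; its pin of radius 4 mm is the highest fixed part. Stands are 90 mm apart, their order varies
- leaf_b (a joint): leaf of stand_b: 4 mm thick, 40 mm wide, free edge 50 mm from the hinge, 30 g. 0 upright; +0.6 (stop) leans to the tray, showing the black DISC (full); -0.6 (stop) leans away from the tray, showing the black BAR (refill). Swings freely, falls to a stop once past upright. At a stop the free edge is 28 mm beside the hinge axis, 41 mm above it (104 mm above the table); under 1 N moves it
- stand_c: fixed brick-red tag stand, foot 34 x 46 mm, pillar 14 (x) x 40 (y) mm, carrying a hinged white leaf; origin at the centre of its underside, 8 mm above the table; x axis towards its tray, 110 mm away. Level hinge axis along y, 55 mm above the origin; its pin of radius 4 mm is the highest fixed part. Stands are 90 mm apart, their order varies
- leaf_c (a joint): leaf of stand_c: 4 mm thick, 40 mm wide, free edge 50 mm from the hinge, 30 g. 0 upright; +0.6 (stop) leans to the tray, showing the black DISC (full); -0.6 (stop) leans away from the tray, showing the black BAR (refill). Swings freely, falls to a stop once past upright. At a stop the free edge is 28 mm beside the hinge axis, 41 mm above it (104 mm above the table); under 1 N moves it
- stand_d: fixed brick-red tag stand, foot 34 x 46 mm, pillar 14 (x) x 40 (y) mm, carrying a hinged white leaf; origin at the centre of its underside, 8 mm above the table; x axis towards its tray, 110 mm away. Level hinge axis along y, 55 mm above the origin; its pin of radius 4 mm is the highest fixed part. Stands are 90 mm apart, their order varies
- leaf_d (a joint): leaf of stand_d: 4 mm thick, 40 mm wide, free edge 50 mm from the hinge, 30 g. 0 upright; +0.6 (stop) leans to the tray, showing the black DISC (full); -0.6 (stop) leans away from the tray, showing the black BAR (refill). Swings freely, falls to a stop once past upright. At a stop the free edge is 28 mm beside the hinge axis, 41 mm above it (104 mm above the table); under 1 N moves it
- collar_1: loose white printed collar, diameter 31 mm, 26 mm high, standing in a pocket of a tray, its top about 38 mm above the table; origin at the centre of its underside. Leave it
- collar_2: loose white printed collar, diameter 31 mm, 26 mm high, standing in a pocket of a tray, its top about 38 mm above the table; origin at the centre of its underside. Leave it
- collar_3: loose white printed collar, diameter 31 mm, 26 mm high, standing in a pocket of a tray, its top about 38 mm above the table; origin at the centre of its underside. Leave it
- collar_4: loose white printed collar, diameter 31 mm, 26 mm high, standing in a pocket of a tray, its top about 38 mm above the table; origin at the centre of its underside. Leave it
- collar_5: loose white printed collar, diameter 31 mm, 26 mm high, standing in a pocket of a tray, its top about 38 mm above the table; origin at the centre of its underside. Leave it
- collar_6: loose white printed collar, diameter 31 mm, 26 mm high, standing in a pocket of a tray, its top about 38 mm above the table; origin at the centre of its underside. Leave it
- collar_7: loose white printed collar, diameter 31 mm, 26 mm high, standing in a pocket of a tray, its top about 38 mm above the table; origin at the centre of its underside. Leave it
- collar_8: loose white printed collar, diameter 31 mm, 26 mm high, standing in a pocket of a tray, its top about 38 mm above the table; origin at the centre of its underside. Leave it
- gear: loose brick-red gear, diameter 44 mm, 16 mm high, lying on the board among the tags; origin at the centre of its underside. Leave it
- bracket: loose black comb-shaped bracket, about 40 x 34 x 30 mm, on the board among the tags; origin at the centre of its underside. Leave it
- screw_jar: loose clear jar with steel cap, diameter 40 mm, 55 mm high, at the end of the board; origin at the centre of its underside. Leave it
- pencil: loose yellow pencil, about 180 mm long, 7 mm thick, lying at the end of the board; origin at the underside of its middle. Leave it

How it is judged:
By the outcome, as a careful person would: the job done as asked, in the order asked, and still so for the second after the job is handed in, with the robot touching nothing.
It also fails if it takes over 48 s, if anything falls off the work surface, if the arm or the gripper's body presses on something with over 40 N, if the wrist force passes 120 N, or if a joint passes its speed limit or range.

ROBOT

A 6-joint arm with a two-finger parallel gripper is mounted at the origin on the work surface. World frame = base frame: x ahead of the robot, y to its left, z up, the work surface at z = 0. Lengths are in mm, angles in rad, forces in N, time in s.
With the tool pointing down it reaches from about 275 to 750 mm from the base axis. Payload 10.2 kg.
Tool frame: the origin (TCP) lies between the finger pads; the fingertips stand 17 mm ahead of it and the grasp point (between the pads) lies 2 mm behind it (tips_ahead is the distance from the TCP to the fingertips, in mm); z points along the fingers, y is the line along which they close (so a half turn about z gives the same grasp; the last joint's range is limited). The gripper opens to 85 mm and grips with 20 to 120 N. Pads are 22 mm wide; open, the fingers measure 114 mm over their backs; the gripper's body (76 mm by 85 mm) begins 54 mm behind the grasp point. The pads swing forward as they close: fully open they stand 13 mm farther back than shut.
Start: joints at [-1.513, 0.313, 1.498, -0, 1.331, -0.223], TCP at [145.477, -504.448, 248.294] pointing down, gripper open.
Joint ranges: [-2.94, 2.94], [-0.97, 2.17], [0.19, 2.56], [-1.23, 4.37], [0.02, 3.11], [-2.88, 2.88]. Speed limits (rad/s): [2.39, 2.39, 3.01, 3.14, 3.14, 3.14].

INTERFACE

Orientations are given as a unit quaternion [w, x, y, z].
In Python, from rig import sense, capture, finish_job, boxes_of, tips_ahead gives the robot as it stands.
- The arm moves only by the tool drive_tool, never from a script. Its argument "commands" is text: rows parted by semicolons, each of 7 numbers parted by spaces: the shift along the world's x, y, z in units of 0.1 m (1.0 is 0.1 m), then the turn, a rotation vector about the world's x, y, z in units of pi/4 rad (1.0 is pi/4 rad), then the opening in per cent of the stroke, from 0 (shut) to 100 (fully open). A call has 1 to 20 rows; each row shifts and turns the commanded pose from where the row before left it; what a row does not reach is not made up. A row lasts 1/12 s, in which the tool goes at most 41.7 mm and 7.16 degrees, less where a joint would pass 70% of its speed; a pose out of reach is approached as far as the arm can. A call with a number of a shift or a turn outside -1 to 1 is refused whole. A call with a gripper value outside its range is refused whole. The fingers move at their own pace and stop on an object; "force" is the grip in N (left out, the last holds). Time passes only in rows, so rows that do not move let the fingers close. It gives the time, the measured TCP pose, the force, the opening and the grip force at its end, in the units of the state.
- sense(): the state, without advancing time (a new reading comes with each control period).
- capture(name): name is "scene" or "top" or "wrist"; returns a dict with "pixels" (420x560x3 uint8, blue, green, red), "fov_y" (degrees; the focal length in pixels is half the picture's height over the tangent of half this angle, whatever the lens; pixels are square), "cx", "cy" (the principal point, pixels), "position" and "attitude" of the camera in the world; the wrist camera has in their place "tool_from_camera" (4x4, takes a point from camera to tool coordinates, whose origin is the TCP and whose axes are the flange's). Camera axes: x right, y down, z forward; pixel columns grow to the right and rows downward; lengths in mm; the calibration is good to about 2 mm. A picture is of the moment at which its call begins: read the wrist's pose just before it. There is no depth.
- finish_job(): hands the job in; it is judged then, once.
Trained networks look in a picture, given as the dict that the camera call returned (one of the last four; its "shot" number tells which), for a name from the list of things; names that differ only in an ending like _2 or _b are one class to them, and where a whole thing is asked for, a point or a joint stands for the part that bears it (a point fixed in the world has none). Each returns a list of dicts, best first, with "confidence" (0 to 1); they miss things now and then, are a little off and sometimes report something else, mostly with a low value. They report only what shows in the picture. A call takes as long as a camera call.
- boxes_of(picture, name): "position" ([column, row] in pixels, amid what is visible of it).
The state is a dict: "time_s": time; "joints": joint angles; "dq": joint speeds; "tau": joint torques, N m; "eef_pos": TCP position; "ee_rot": TCP orientation; "force": force on the tool from outside, world axes, zero at the start; "wrist_torque": the same for the moment, N m; "grip_width": opening from 0.0 (shut) to 1.0 (fully open); "grip_force": force on a finger pad.
Only numpy, scipy, OpenCV 4.12 (cv2) and the standard library are available. Lean on these libraries where they do the work, as an engineer would, in place of code of your own. Each camera call takes 0.05 s, during which the arm holds its last target. There are 200 camera calls.

## Working session

There is one attempt and no reset: what is moved stays moved. The work goes in short steps, Python scripts to look and compute and a tool call to move; the robot and the scene stay as the last step left them, time stands still between calls to the robot, and variables do not carry over. Pictures are saved under pics/ and viewed, at most 10 in all, crops included, and the job is handed in when it is done.

Besides the shell and the picture viewer there is one more tool, called after "Request:" as a command line: name --argument value ..., lists and objects as JSON in quotes. drive_tool: Moves the arm, as the interface text tells. Shifts and turns lie within -1 to 1; 1 stands for 0.1 m of shift or pi/4 rad of turn. Its arguments: {"type":"object","properties":{"commands":{"type":"string"},"force":{"type":"number"}},"required":["commands"]}

```bash
mkdir -p pics
python3 - <<'E'
from rig import *
import cv2,numpy as np
print(sense())
for n in("top","scene"):
    p=capture(n); cv2.imwrite(f"pics/{n}1.png",p["pixels"])
    print({k:v for k,v in p.items() if k!="pixels"})
    for c in("stand_a","leaf_a","tray_1","collar_1"):
        print(c,[(np.round(b["position"]).tolist(),round(b["confidence"],2)) for b in boxes_of(p,c)])
E
```

```text
{'time_s': 0.0, 'joints': array([-1.51341188e+00,  3.13458024e-01,  1.49843145e+00,  1.67307740e-05,
        1.33099299e+00, -2.23424955e-01]), 'dq': array([-8.79280283e-04, -1.08598070e-03, -5.82692124e-05,  7.49854473e-04,
        2.90816330e-04, -1.23523040e-03]), 'tau': array([ 1.16011619e-03, -4.12263215e+01, -2.59739721e+01, -1.05831029e-04,
        4.17805175e-03, -1.48896464e-05]), 'eef_pos': array([ 145.46102987, -504.20628962,  247.73307286]), 'ee_rot': array([-6.42014538e-04,  9.90159515e-01,  1.39941844e-01,  6.15758086e-05]), 'force': array([-0.3002038 , -0.08244558,  0.10912809]), 'wrist_torque': array([-0.01759079, -0.02384527,  0.01316248]), 'grip_force': 0.0, 'grip_width': 1.0017113642453592}
{'fov_y': 46.59345181813534, 'cx': 277.0746186491112, 'cy': 209.64749824982914, 'position': array([531.92417195,  17.14497562, 909.72507784]), 'attitude': array([ 0.03682076, -0.69782735,  0.71418434, -0.04027349]), 'shot': 1}
stand_a [([303.0, 256.0], 0.89), ([253.0, 257.0], 0.82), ([355.0, 250.0], 0.65), ([408.0, 252.0], 0.56), ([357.0, 243.0], 0.31), ([301.0, 199.0], 0.23)]
l
[... 429 characters left out ...]
4443144, 'cx': 274.49144763037185, 'cy': 209.15997849429257, 'position': array([1081.45411956,   76.96827577,  654.62581137]), 'attitude': array([-0.20644321,  0.61458411,  0.72250749, -0.2401052 ]), 'shot': 2}
stand_a [([312.0, 170.0], 0.96), ([159.0, 161.0], 0.73), ([206.0, 166.0], 0.72), ([260.0, 163.0], 0.68)]
leaf_a [([261.0, 148.0], 0.87), ([315.0, 153.0], 0.55), ([206.0, 155.0], 0.43)]
tray_1 [([140.0, 210.0], 0.73), ([192.0, 229.0], 0.7), ([248.0, 238.0], 0.67), ([301.0, 240.0], 0.66)]
collar_1 [([129.0, 226.0], 0.88), ([244.0, 226.0], 0.83), ([249.0, 208.0], 0.73), ([238.0, 250.0], 0.69), ([182.0, 238.0], 0.65), ([192.0, 217.0], 0.57), ([196.0, 196.0], 0.55), ([149.0, 188.0], 0.52)]
```

Run:
```python
import cv2,numpy as np
a=cv2.resize(cv2.imread("pics/top1.png")[140:300,210:450],None,fx=3.3,fy=3.3,interpolation=2)
cv2.imwrite("pics/topc.png",a)
a=cv2.resize(cv2.imread("pics/scene1.png")[110:290,90:350],None,fx=3,fy=3,interpolation=2)
cv2.imwrite("pics/scenec.png",a)
```

```text
(no output)
```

View pics/topc.png

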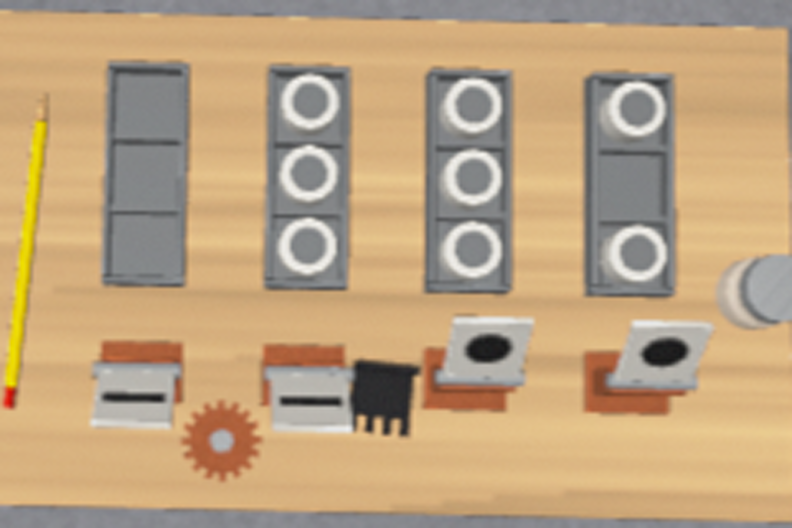

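View pics/scenec.png

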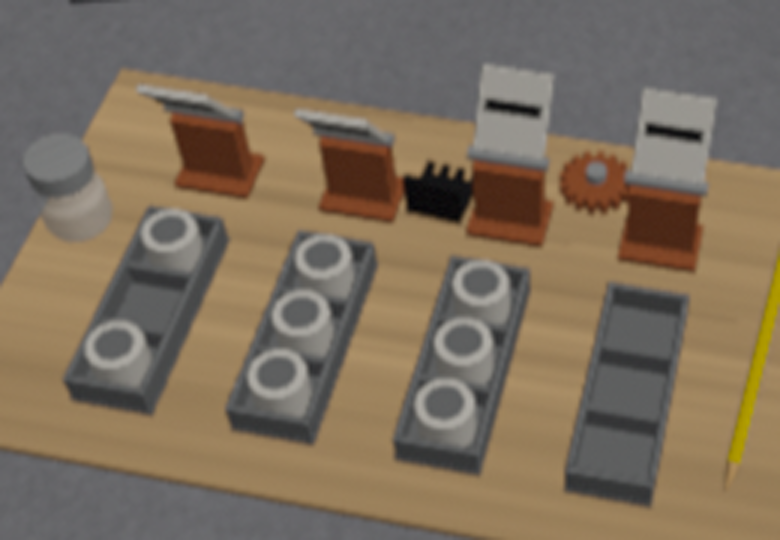

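Run:
```python
import numpy as np
from scipy.spatial.transform import Rotation as R
from rig import *
print(tips_ahead() if callable(tips_ahead) else tips_ahead)
q=np.array([0.03682076,-0.69782735,0.71418434,-0.04027349]);M=R.from_quat(q,scalar_first=True).as_matrix()
C=np.array([531.924,17.145,909.725]);f=210/np.tan(np.radians(46.59345)/2)
def P(c,r,z):
    d=M@np.array([(210+c/3.3-277.07)/f,(140+r/3.3-209.65)/f,1]);return np.round(C+d*(z-C[2])/d[2],1)[:2]
for n,p in dict(tray2=[(268,66),(350,68),(347,288),(265,289)],tray4=[(587,74),(672,75),(673,295),(585,295)]).items():
    w=np.array([P(*x,30) for x in p]);a=(w[0]+w[1]-w[2]-w[3])/2;u=a/np.linalg.norm(a)
    print(n,w.mean(0),np.linalg.norm(a),"yaw",np.arctan2(a[1],a[0]),"stand",w.mean(0)-110*u)
print("pins",P(308,371,65),P(653,384,65),P(135,368,65),P(480,379,65))
print("edges",P(312,430,104),P(672,322,104))
```

```text
17.0
tray2 [656.525 -36.525] 123.4616742151183 yaw -0.04253614350932331 stand [546.62449779 -31.84743505]
tray4 [ 648.525 -214.075] 122.92463138037068 yaw -0.05330992996249319 stand [ 538.68127016 -208.21368488]
pins [549.1 -31.7] [ 538.1 -211.9] [552.8  58.8] [ 542.8 -121.5]
edges [519.  -30.5] [ 568.5 -212.5]
```

Request:
drive_tool --commands "0.228 0.145 0 0 0 -0.021 0;0.228 0.145 0 0 0 -0.021 0;0.228 0.145 0 0 0 -0.021 0;0.228 0.145 0 0 0 -0.021 0;0.228 0.145 0 0 0 -0.021 0;0.228 0.145 0 0 0 -0.021 0;0.228 0.145 0 0 0 -0.021 0;0.228 0.145 0 0 0 -0.021 0;0.228 0.145 0 0 0 -0.021 0;0.228 0.145 0 0 0 -0.021 0;0.228 0.145 0 0 0 -0.021 0;0.228 0.145 0 0 0 -0.021 0;0.228 0.145 0 0 0 -0.021 0;0.228 0.145 0 0 0 -0.021 0;0.228 0.145 0 0 0 -0.021 0;0.228 0.145 0 0 0 -0.021 0;0.228 0.145 0 0 0 -0.021 0;0.228 0.145 0 0 0 -0.021 0;0.228 0.145 0 0 0 -0.021 0;0 0 0 0 0 0 0"

```text
time_s: 2.17
eef_pos: [581.4, -226.1, 247.7]
ee_rot: [-0.0, 1.0, -0.015, 0.0]
force: [-0.3, 1.3, -0.9]
grip_width: -0.002
grip_force: 0.0
```

Run:
```python
from rig import *
s=sense();print(s["eef_pos"],s["ee_rot"],s["grip_width"],tips_ahead() if callable(tips_ahead) else tips_ahead)
```

```text
[ 581.36775803 -226.11637686  247.68148314] [-4.99894819e-04  9.99888796e-01 -1.49023889e-02  2.54456383e-04] -0.002041369313554403 17.0
```

Request:
drive_tool --commands "0.12 0.065 0 0 0 0 0;0.12 0.065 0 0 0 0 0;0 0 -0.2 0 0 0 0;0 0 -0.25 0 0 0 0;0 0 -0.25 0 0 0 0;0 0 -0.25 0 0 0 0;0 0 -0.25 0 0 0 0;0 0 -0.2 0 0 0 0;0 0 0 0 0 0 0;0 0 0 0 0 0 0"

```text
time_s: 3.0
eef_pos: [602.4, -216.1, 108.1]
ee_rot: [-0.0, 1.0, -0.016, -0.001]
force: [0.4, 0.3, 0.3]
grip_width: 0.004
grip_force: 0.0
```

Request:
drive_tool --commands "-0.1 0 0 0 0 0 0;-0.06 0 0 0 0 0 0;-0.04 0 0 0 0 0 0;-0.04 0 0 0 0 0 0;-0.04 0 0 0 0 0 0;-0.04 0 0 0 0 0 0;-0.04 0 0 0 0 0 0;-0.04 0 0 0 0 0 0;-0.04 0 0 0 0 0 0;-0.04 0 0 0 0 0 0;-0.04 0 0 0 0 0 0;-0.04 0 0 0 0 0 0;-0.04 0 0 0 0 0 0;-0.04 0 0 0 0 0 0;-0.04 0 0 0 0 0 0;-0.04 0 0 0 0 0 0;0 0 0 0 0 0 0;0 0 0 0 0 0 0;0 0 0 0 0 0 0"

```text
time_s: 4.58
eef_pos: [531.1, -216.1, 108.7]
ee_rot: [0.0, 1.0, -0.016, 0.001]
force: [2.8, 0.4, 1.4]
grip_width: 0.002
grip_force: 2.0
```

Run:
```python
from rig import *
import cv2
p=capture("scene")
cv2.imwrite("pics/scene2.png",cv2.resize(p["pixels"][80:290,90:350],None,fx=2.8,fy=2.8,interpolation=2))
```

```text
(no output)
```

View pics/scene2.png

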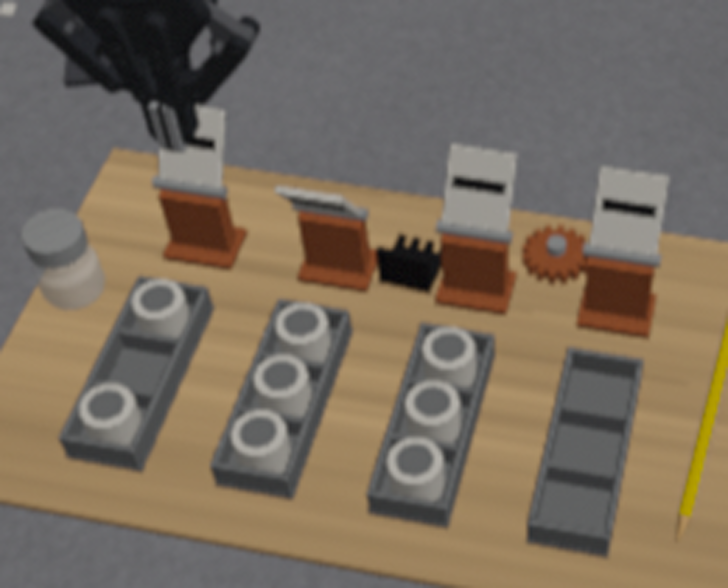

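Request:
drive_tool --commands "0.15 0 0 0 0 0 0;0.2 0 0 0 0 0 0;0.25 0 0 0 0 0 0;0 0 0.3 0 0 0 0;0 0 0.3 0 0 0 0;0 0 0.3 0 0 0 0;0 0 0.3 0 0 0 0;-0.15 0.23 0 0 0 0 0;-0.15 0.23 0 0 0 0 0;-0.15 0.23 0 0 0 0 0;-0.15 0.23 0 0 0 0 0;-0.15 0.23 0 0 0 0 0;-0.15 0.23 0 0 0 0 0;-0.15 0.23 0 0 0 0 0;-0.15 0.23 0 0 0 0 0;0 0 0 0 0 0 0;0 0 0 0 0 0 0"

```text
time_s: 6.05
eef_pos: [470.0, -31.3, 228.4]
ee_rot: [0.0, 1.0, -0.015, -0.0]
force: [0.2, 0.3, 0.6]
grip_width: -0.002
grip_force: 0.0
```

Request:
drive_tool --commands "0 0 -0.2 0 0 0 0;0 0 -0.2 0 0 0 0;0 0 -0.2 0 0 0 0;0 0 -0.2 0 0 0 0;0 0 -0.2 0 0 0 0;0 0 -0.2 0 0 0 0;0 0 0 0 0 0 0;0 0 0 0 0 0 0"

```text
time_s: 6.72
eef_pos: [470.6, -32.5, 107.9]
ee_rot: [-0.0, 1.0, -0.017, -0.001]
force: [-0.2, -0.2, 0.9]
grip_width: -0.001
grip_force: 0.0
```

Request:
drive_tool --commands "0.1 0 0 0 0 0 0;0.1 0 0 0 0 0 0;0.04 0 0 0 0 0 0;0.04 0 0 0 0 0 0;0.04 0 0 0 0 0 0;0.04 0 0 0 0 0 0;0.04 0 0 0 0 0 0;0.04 0 0 0 0 0 0;0.04 0 0 0 0 0 0;0.04 0 0 0 0 0 0;0.04 0 0 0 0 0 0;0.04 0 0 0 0 0 0;0.04 0 0 0 0 0 0;0.04 0 0 0 0 0 0;0.04 0 0 0 0 0 0;0.04 0 0 0 0 0 0;0.03 0 0 0 0 0 0;0 0 0 0 0 0 0;0 0 0 0 0 0 0;0 0 0 0 0 0 0"

```text
time_s: 8.38
eef_pos: [549.6, -31.9, 108.2]
ee_rot: [-0.0, 1.0, -0.016, -0.0]
force: [0.3, 0.2, 0.2]
grip_width: 0.0
grip_force: 0.0
```

Request:
drive_tool --commands "-0.15 0 0 0 0 0 0;-0.2 0 0 0 0 0 0;-0.25 0 0 0 0 0 0;-0.1 0 0 0 0 0 0;0 0 0.3 0 0 0 0;0 0 0.3 0 0 0 0;0 0 0.3 0 0 0 0;0 0 0.3 0 0 0 0;-0.3 0 0 0 0 0 0;-0.3 0 0 0 0 0 0;-0.3 0 0 0 0 0 0;-0.2 0 0 0 0 0 0;0 0 0 0 0 0 0;0 0 0 0 0 0 0;0 0 0 0 0 0 0"

```text
time_s: 9.63
eef_pos: [370.2, -32.1, 228.6]
ee_rot: [0.0, 1.0, -0.016, 0.0]
force: [-0.3, 0.6, -1.1]
grip_width: 0.001
grip_force: 0.0
```

Run:
```python
from rig import *
import cv2,numpy as np
p=capture("scene")
t=capture("top")
a=cv2.resize(p["pixels"][80:290,90:350],(390,315),interpolation=2);b=cv2.resize(t["pixels"][140:300,210:450],(400,267),interpolation=2)
c=np.zeros((315,790,3),np.uint8);c[:,:390]=a;c[:267,390:]=b
cv2.imwrite("pics/end.png",c)
```

```text
(no output)
```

View pics/end.png

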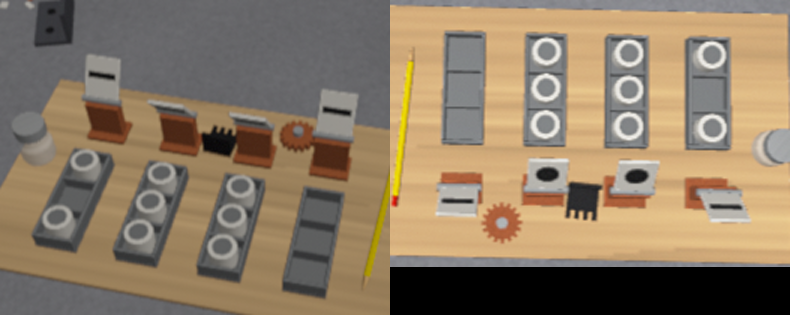

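The final picture shows bar, disc, disc, bar from left to right in the top view, matching empty, full, full and partly filled trays. Everything else is where it was.

```bash
python3 -c "
from rig import *
print(finish_job())"
```

```text
the job is handed in; nothing more can be done
None
```

I flipped two tags so that both full trays show the disc and both trays with empty pockets show the bar; nothing else moved, and the job was handed in at about 10 s of robot time.

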